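Slide the tool holder into its empty parking bay

ROBOT

A 7-joint arm with a two-finger parallel gripper is mounted at the origin on a cart in front of the work surface, level with it; the furniture and walls round the work are solid. World frame = base frame: x ahead of the robot, y to its left, z up, the work surface at z = 0. Lengths are in m, angles in rad, forces in N, time in s.
With the tool pointing down it reaches from about 0.4 to 0.85 m from the base axis. Payload 10.4 kg.
Tool frame: the origin (TCP) lies between the finger pads, 19 mm behind the fingertips; this is the grasp point; z points along the fingers, y is the line along which they close (so a half turn about z gives the same grasp; the last joint's range is limited). The gripper opens to 87 mm and grips with 3 to 60 N. Pads are 19 mm wide; open, the fingers measure 117 mm over their backs; the gripper's body (75 mm by 190 mm) begins 51 mm behind the grasp point.
Start: joints at [-1.196, 0.332, -0.065, 1.46, 0.022, 1.35, -0.088], TCP at [0.242, 0.576, 0.241] pointing down, gripper open.
Joint ranges: [-2.6, 2.6], [-0.5, 2.12], [-1.47, 1.34], [0.16, 2.42], [-1.27, 4.41], [0.06, 2.06], [-2.6, 2.6]. Speed limits (rad/s): [2.22, 2.22, 2.79, 2.79, 3.14, 3.14, 3.14].

INTERFACE

Orientations are given as a unit quaternion [x, y, z, w].
In Python, from bench import read_state, viewer, r gives the robot as it stands.
- The arm moves only by the tool carry_out, never from a script. Its argument "moves" is a list of rows, each a list of 6 numbers: the shift along the tool's x, y, z in units of 40 mm (1.0 is 40 mm), then the turn, a rotation vector about the tool's x, y, z in units of 8 degrees (1.0 is 8 degrees). A call has 1 to 20 rows; each row shifts and turns the commanded pose from where the row before left it, along the tool's axes as they then stand; what a row does not reach is not made up. A row lasts 1/8 s, in which the tool goes at most 62.5 mm and 10.7 degrees, less where a joint would pass 70% of its speed; a pose out of reach is approached as far as the arm can. A call is refused whole if a number of a shift passes 1 or a number of a turn 1, either way. A call with a gripper value outside its range is refused whole. "fingers" is the finger opening in mm, from 0 to 87, set as the call begins (left out, the last holds). The fingers move at their own pace and stop on an object; "force" is the grip in N (left out, the last holds). Time passes only in rows, so rows that do not move let the fingers close. It gives the time, the measured TCP pose, the force, the opening and the grip force at its end, in the units of the state.
- read_state(): the state, without advancing time (a new reading comes with each control period).
- viewer.camera(name): name is "side" or "top" or "wrist"; returns a dict with "pixels" (480x640x3 uint8, red, green, blue), "range_z" (480x640 float32, m along the optical axis (not along the pixel's ray), 0 where there is no reading), "fx", "fy", "cx", "cy" (pixels), "k1" (the pictures are not rectified: a ray, as slopes to the right and down, at radius r is drawn at 1 + k1 r^2 times it, then the intrinsics apply), "xyz" and "orientation" of the camera in the world. Camera axes: x right, y down, z forward; pixel columns grow to the right and rows downward; lengths in m; the calibration is good to about 2 mm. A picture is of the moment at which its call begins.
- r.close_job(): hands the job in; it is judged then, once.
The state is a dict: "time": time; "joint_positions": joint angles; "joint_vel": joint speeds; "joint_torque": joint torques, N m; "ee_pos": TCP position; "eef_rot": TCP orientation; "ft_force": force on the tool from outside, world axes, zero at the start; "torque": the same for the moment, N m; "width": finger opening in m; "grip_force": force on a finger pad.
Only numpy, scipy, OpenCV 4.12 (cv2) and the standard library are available. Lean on these libraries where they do the work, as an engineer would, in place of code of your own. Each camera call takes 0.05 s, during which the arm holds its last target. There are 200 camera calls.

TASK

Push the tool holder that stands alone in the middle of the worktop into the empty parking bay until it is fully home against the bay's back wall. Push it with the fingers, below its middle, so that it slides along upright: do not tip it, lift it or carry it, and leave everything else where it stands.

Things in the scene. Friction and masses are not known exactly. Their poses are not given: they have to be found in the camera images.
- tool_holder: grey steel taper tool holder standing alone in the middle of the worktop, nearer than the bays; round, 120 mm tall, about 0.75 kg. Foot 41 mm across up to 25 mm height, flange 46 mm across at 25 to 51 mm, cone 32 mm narrowing to 10 mm above, 14 mm knob on top. Origin at the centre of its underside, z up. It slides under 2 to 8 N at its foot; pushed high it topples
- empty_bay: the empty bay: aluminium U-shaped stall fixed to the worktop, no floor, open at its -x side (towards the robot). Origin on the worktop where the holder's centre stands when home (1.5 mm either way); +x into the bay, z up. All walls 20 mm high, 10 mm thick: back wall's inner face x = 22 mm, side walls' y = +-28 mm from x = -5 to 22 mm; lead-ins flare to y = +-47 mm at x = -45 mm
- taken_bay: the second bay, the same in form and frame as the empty one and beside it, to its left or right; the other tool holder stands in it
- parked_holder: the other tool holder, of the same form, already parked in the second bay; origin at the centre of its underside; not to be moved
- cleaner: white cleaner bottle, 63 mm across, 185 mm tall, right of the bays; origin at the centre of its underside; not to be moved
- masking_tape: roll of masking tape lying flat, 105 mm across, 25 mm high; origin at the centre of its underside; not to be moved
- tape_box: yellow tape measure, 44 x 75 x 50 mm, left of the bays; origin at the centre of its underside; not to be moved
- wood_block: planed wooden block, 45 x 90 x 32 mm, left of the work; origin at the centre of its underside; not to be moved
- bit_box: small blue box, 64 x 100 x 38 mm, at the near right; origin at the centre of its underside; not to be moved
Mind the look-alikes: they are no part of the job. Leave any turquoise look-alike of the tool_holder alone. Leave any red look-alike of the empty_bay alone.

How it is judged:
At the end, for the whole second after the job is handed in: The tool holder stands upright (within 0.06 rad) and at rest on the worktop in the empty bay, its centre within 12 mm of the bay's middle line and no more than 7 mm short of home, where it touches the back wall (x of tool_holder in the frame of empty_bay between -0.007 and 0.006 m and y of tool_holder in the frame of empty_bay between -0.012 and 0.012 m and angle between tool_holder's own z axis and vertical below 0.06 rad and height (world z) of tool_holder below 0.005 m and linear speed of tool_holder below 0.01 m/s).
It fails at once if the tool holder is tipped by more than 0.2 rad (angle between tool_holder's own z axis and vertical above 0.2 rad).
It fails at once if the tool holder is lifted (its underside more than 10 mm up) (height (world z) of tool_holder above 0.01 m).
It fails at once if the tool holder is pushed above its middle (the fingers press on it with the TCP higher than 80 mm) (contact force between the fingers and tool_holder above 0.5 N and height (world z) of the grasp point above 0.08 m).
It fails at once if any other loose thing (parked tool holder, bottle, masking tape, tape measure, block, box) is moved by more than 20 mm (distance of any of parked_holder, cleaner, masking_tape, tape_box, wood_block, bit_box from where it was at the start of the episode above 0.02 m).
It also fails if it takes over 48 s, if anything falls off the work surface, if the arm or the gripper's body presses on something with over 40 N, if the wrist force passes 120 N, or if a joint passes its speed limit or range.

## Working session

There is one attempt and no reset: what is moved stays moved. The work goes in short steps, Python scripts to look and compute and a tool call to move; the robot and the scene stay as the last step left them, time stands still between calls to the robot, and variables do not carry over. Pictures are saved under pics/ and viewed, at most 10 in all, crops included, and the job is handed in when it is done.

Besides the shell and the picture viewer there is one more tool, called as name(argument=value, ...) on one line, values as JSON. carry_out: Moves the arm, as the interface text tells. Its arguments: {"type":"object","properties":{"moves":{"type":"array","items":{"type":"array","items":{"type":"number"}}},"fingers":{"type":"number"},"force":{"type":"number"}},"required":["moves"]}

```bash
mkdir -p pics; cat > h.py <<'E'
import numpy as np, cv2
from scipy.spatial.transform import Rotation as R
from bench import read_state, viewer, r
def world(c):
    v,u=np.mgrid[0:480,0:640].astype(np.float32)
    K=np.array([[c['fx'],0,c['cx']],[0,c['fy'],c['cy']],[0,0,1]],float)
    p=cv2.undistortPoints(np.stack([u.ravel(),v.ravel()],1)[:,None].astype(np.float64),K,np.array([c['k1'],0,0,0,0.]))[:,0] if False else None
    x=(u-c['cx'])/c['fx'];y=(v-c['cy'])/c['fy'];a,b=x.copy(),y.copy()
    for _ in range(15):
        s=1+c['k1']*(a*a+b*b);a=x/s;b=y/s
    z=c['range_z'];P=np.stack([a*z,b*z,z],-1)
    return R.from_quat(c['orientation']).apply(P.reshape(-1,3)).reshape(480,640,3)+np.array(c['xyz'])
def save(c,n): cv2.imwrite('pics/'+n,c['pixels'][...,::-1])
E
python3 - <<'E'
from h import *
for n in ['top','side']:
    c=viewer.camera(n);save(c,n+'0.png');np.savez(n+'0.npz',W=world(c),px=c['pixels']);print(n,c['xyz'],c['orientation'],c['k1'])
s=read_state();print(s['time'],s['ee_pos'],s['eef_rot'],s['ft_force'])
E
```

```text
top [ 0.28377938 -0.08172529  1.41506495] [ 0.71323737 -0.69635999  0.05744384 -0.05545645] -0.07838837422369663
side [ 0.49637064 -0.82073124  0.62086843] [ 0.89806118  0.00331047  0.00527075 -0.43982652] -0.04719784992506147
0.1 [0.24200865 0.57590376 0.2405621 ] [ 1.97576526e-01  9.80287267e-01 -6.18585970e-04 -9.11488486e-05] [-0.23291841 -0.65319374 -0.23502701]
```

View pics/top0.png

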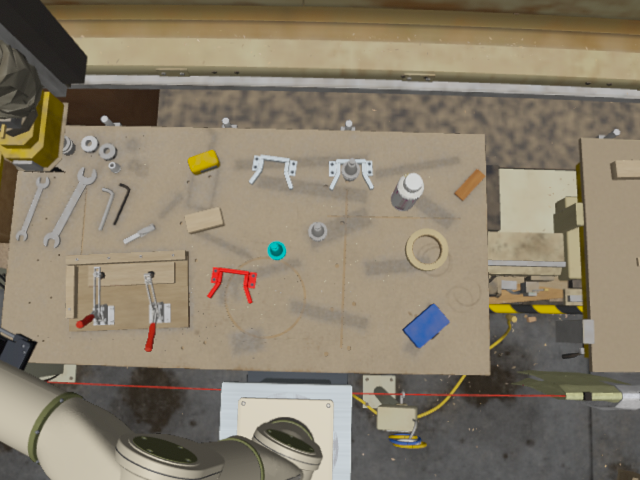

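View pics/side0.png

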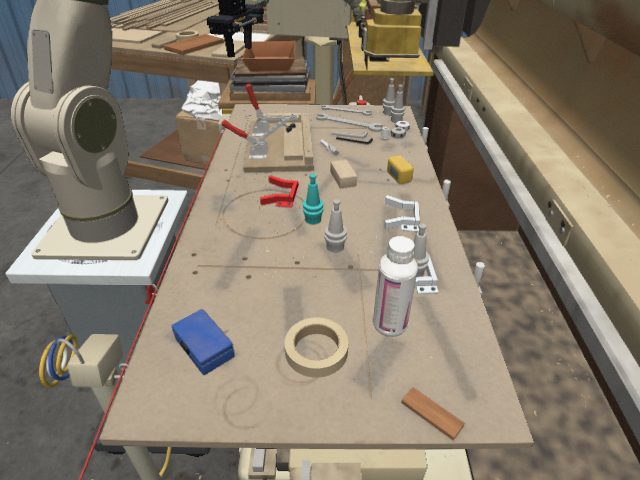

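The top view shows the holder at (317,231), the empty bay at (273,170), the taken bay at (351,172), and the turquoise look-alike at (277,250). Next I measure the holder and the empty bay.

```bash
python3 - <<'E'
from h import *
d=np.load('top0.npz');W=d['W']
def reg(u0,u1,v0,v1,z0,z1):
    P=W[v0:v1,u0:u1].reshape(-1,3);return P[(P[:,2]>z0)&(P[:,2]<z1)]
print('table',np.median(reg(290,310,190,215,-.05,.05),0))
for n,b in dict(holder=(300,335,215,248),turq=(262,292,235,266),parked=(340,362,155,185)).items():
    for z0,z1 in((.02,.06),(.06,.112),(.112,.14)):
        P=reg(*b,z0,z1)
        if len(P):print(n,z0,len(P),P.mean(0).round(4),P.min(0).round(4),P.max(0).round(4), ((P.min(0)+P.max(0))/2).round(4))
for n,b in dict(bay=(242,305,148,195),taken=(322,382,150,195)).items():
    P=reg(*b,.012,.03);print(n,len(P),P.min(0),P.max(0))
    im=d['px'][b[2]:b[3],b[0]:b[1]]
P=reg(242,305,148,195,.012,.03)
# raster
x0,y0=P[:,0].min(),P[:,1].max()
g=np.full((26,34),'.')
for p in P:
    i=int((P[:,0].max()-p[0])/.005);j=int((y0-p[1])/.005)
    if i<26 and j<34:g[i,j]='#'
print(P[:,0].max(),y0);print('\n'.join(''.join(q) for q in g))
c=cv2.resize(d['px'][140:270,230:390],None,fx=5,fy=4.5,interpolation=cv2.INTER_CUBIC)[...,::-1];cv2.imwrite('pics/crop.png',c[:,:800])
E
```

```text
table [ 6.03159208e-01 -1.90941047e-02 -8.47652553e-06]
holder 0.02 174 [ 0.5178 -0.0665  0.0473] [ 0.4997 -0.0885  0.0266] [ 0.5442 -0.044   0.059 ] [ 0.522  -0.0662  0.0428]
holder 0.06 87 [ 0.5156 -0.0673  0.0832] [ 0.5078 -0.0809  0.0608] [ 0.5314 -0.0542  0.1115] [ 0.5196 -0.0675  0.0862]
holder 0.112 30 [ 0.5215 -0.0667  0.1199] [ 0.5157 -0.0736  0.1148] [ 0.5271 -0.0597  0.1243] [ 0.5214 -0.0667  0.1196]
turq 0.02 177 [0.4684 0.0306 0.0472] [0.4495 0.0099 0.0244] [0.4944 0.0548 0.06  ] [0.4719 0.0323 0.0422]
turq 0.06 86 [0.4675 0.0292 0.0821] [0.4586 0.0186 0.0603] [0.4856 0.045  0.1024] [0.4721 0.0318 0.0813]
turq 0.112 32 [0.4718 0.0326 0.1191] [0.4655 0.0265 0.1129] [0.4787 0.0388 0.1255] [0.4721 0.0327 0.1192]
parked 0.02 197 [ 0.6768 -0.1439  0.0432] [ 0.6571 -0.1732  0.02  ] [ 0.7141 -0.1197  0.0595] [ 0.6856 -0.1465  0.0398]
parked 0.06 102 [ 0.6735 -0.1443  0.0825] [ 0.6665 -0.1587  0.0602] [ 0.684  -0.1312  0.1074] [ 0.6753 -0.1449  0.0838]
parked 0.112 31 [ 0.6797 -0.1446  0.1192] [ 0.6727 -0.1504  0.1125] [ 0.6881 -0.1384  0.124 ] [ 0.6804 -0.1444  0.1183]
bay 364 
[... 416 characters left out ...]

....###..........####.............
....###..........###..............
...###...........###..............
..####...........###..............
..###............###..............
.###..............##..............
####..............###.............
###...............###.............
##.................##.............
##.................###............
...................###............
....................##............
....................#.............
..................................
..................................
..................................
..................................
..................................
..................................
..................................
```

View pics/crop.png

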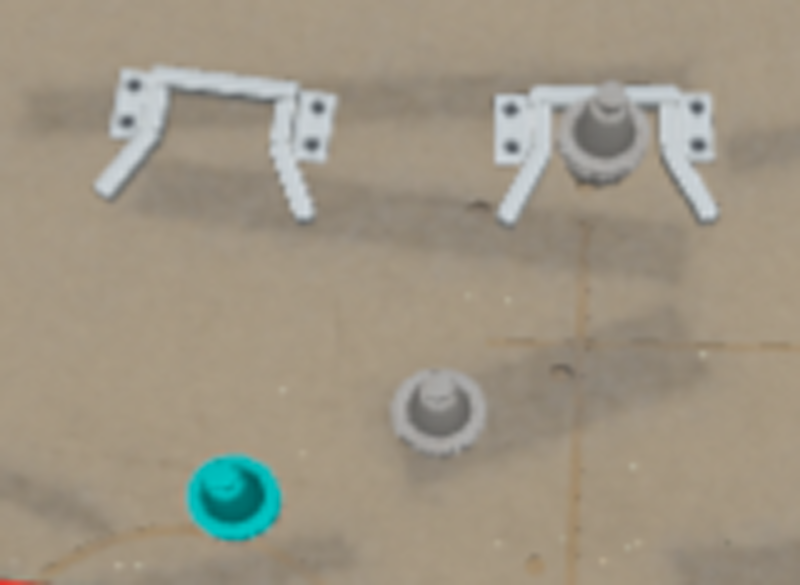

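```bash
python3 - <<'E'
from h import *
from scipy.optimize import minimize
from scipy.spatial import cKDTree
d=np.load('top0.npz');W=d['W']
t=np.arange(0,1.001,.04);w=np.arange(.001,.0101,.002)
def strip(a,b,n):
    a,b,n=map(np.array,(a,b,n));return (a+(b-a)*t[:,None])[:,None]+w[None,:,None]*n
n=np.array([19,40.])/np.hypot(19,40)
M=[strip((.022,-.038),(.022,.038),(1,0.)),strip((-.005,.028),(.022,.028),(0,1.)),strip((-.045,.047),(-.005,.028),n)]
M+=[m*[1,-1] for m in M[1:]]
M=np.concatenate([m.reshape(-1,2) for m in M])
for nm,b,g in (('empty',(242,305,148,195),(.683,.05)),('taken',(322,382,150,195),(.68,-.145))):
    P=W[b[2]:b[3],b[0]:b[1]].reshape(-1,3);P=P[(P[:,2]>.014)&(P[:,2]<.024)][:,:2]
    if nm=='taken':P=P[np.hypot(*(P-[.6797,-.1446]).T)>.026]
    T=cKDTree(P)
    def f(q,full=0):
        c,s=np.cos(q[2]),np.sin(q[2]);m=M@np.array([[c,s],[-s,c]])+q[:2]
        a=np.minimum(cKDTree(m).query(P)[0],.01);e=np.minimum(T.query(m)[0],.01)
        return (a**2).mean()*1e6+(e**2).mean()*1e6
    best=min((minimize(f,[*g,y],method='Nelder-Mead',options=dict(initial_simplex=np.array([[*g,y]]*4)+np.vstack([np.zeros(3),np.diag([.01,.01,.1])]))) for y in(-.3,-.1,.1)),key=lambda o:o.fun)
    print(nm,best.x.round(4),best.fun,len(P))
q=None
E
```

```text
empty [ 0.6858  0.051  -0.1213] 2.6248939804986464 314
taken [ 0.6839 -0.1475  0.0339] 3.4479732446331344 283
```

```bash
cat >> h.py <<'E'
B=np.array([.6858,.051]);YAW=-.1213
def bay2w(p): c,s=np.cos(YAW),np.sin(YAW);return B+[c*p[0]-s*p[1],s*p[0]+c*p[1]]
def w2bay(p): c,s=np.cos(YAW),np.sin(YAW);d=np.asarray(p)[:2]-B;return np.array([c*d[0]+s*d[1],-s*d[0]+c*d[1]])
def rot(n,tilt):  # n: heading of tool x in deg (world), tilt tips-forward deg
    a,t=np.radians(n),np.radians(tilt);f=np.array([np.cos(a),np.sin(a),0]);k=np.array([0,0,1.])
    x=np.cos(t)*f+np.sin(t)*k;z=np.sin(t)*f-np.cos(t)*k
    return R.from_matrix(np.stack([x,np.cross(z,x),z],1))
def tcp(h,n,op,gap,z=.025,tilt=24):
    t=np.radians(tilt);d=.019*np.sin(t)+.0095*np.cos(t)+np.sqrt(.0205**2-(op/2000)**2)+gap
    a=np.radians(n);return np.array([h[0]-d*np.cos(a),h[1]-d*np.sin(a),z])
def plan(pos,Rt):
    s=read_state();R0=R.from_quat(s['eef_rot'])
    print('t',round(s['time'],2),'at',np.round(s['ee_pos'],4),'F',np.round(s['ft_force'],1),'w',s['width'])
    print('turn units',((R0.inv()*Rt).as_rotvec(degrees=True)/8).round(3),'then shift units',(Rt.inv().apply(pos-np.array(s['ee_pos']))/.04).round(3))
E
python3 - <<'E'
from h import *
h=np.array([.5215,-.0667]);print(bay2w((-.085,0)),w2bay(h))
Rt=rot(92,24);p=tcp(h,92,32,.012);print(p)
plan(p-Rt.apply([0,0,.17]),Rt)
E
```

```text
[0.60142457 0.06128523] [-0.14885073 -0.13671591]
[ 0.52293865 -0.10789757  0.025     ]
t 0.1 at [0.242  0.5759 0.2406] F [-0.2 -0.7 -0.2] w 0.08710574471292509
turn units [-1.714  2.673  8.025] then shift units [-18.023   6.422  -6.375]
```

carry_out(moves=[[0, 0, 0, -0.19, 0.297, 0.892], [0, 0, 0, -0.19, 0.297, 0.892], [0, 0, 0, -0.19, 0.297, 0.892], [0, 0, 0, -0.19, 0.297, 0.892], [0, 0, 0, -0.19, 0.297, 0.892], [0, 0, 0, -0.19, 0.297, 0.892], [0, 0, 0, -0.19, 0.297, 0.892], [0, 0, 0, -0.19, 0.297, 0.892], [0, 0, 0, -0.19, 0.297, 0.892], [0, 0, 0, 0, 0, 0]], fingers=32)

```text
time: 1.35
ee_pos: [0.2418, 0.5755, 0.2409]
eef_rot: [0.679, 0.704, 0.144, -0.15]
ft_force: [0.1, -0.3, 0.5]
width: 0.0319
grip_force: 0.0
```

carry_out(moves=[[-0.9, 0.32, -0.32, 0, 0, 0], [-0.9, 0.32, -0.32, 0, 0, 0], [-0.9, 0.32, -0.32, 0, 0, 0], [-0.9, 0.32, -0.32, 0, 0, 0], [-0.9, 0.32, -0.32, 0, 0, 0], [-0.9, 0.32, -0.32, 0, 0, 0], [-0.9, 0.32, -0.32, 0, 0, 0], [-0.9, 0.32, -0.32, 0, 0, 0], [-0.9, 0.32, -0.32, 0, 0, 0], [-0.9, 0.32, -0.32, 0, 0, 0], [-0.9, 0.32, -0.32, 0, 0, 0], [-0.9, 0.32, -0.32, 0, 0, 0], [-0.9, 0.32, -0.32, 0, 0, 0], [-0.9, 0.32, -0.32, 0, 0, 0], [-0.9, 0.32, -0.32, 0, 0, 0], [-0.9, 0.32, -0.32, 0, 0, 0], [-0.9, 0.32, -0.32, 0, 0, 0], [-0.9, 0.32, -0.32, 0, 0, 0], [-0.9, 0.32, -0.32, 0, 0, 0], [-0.9, 0.32, -0.32, 0, 0, 0]])

```text
time: 3.85
ee_pos: [0.525, -0.1772, 0.1812]
eef_rot: [0.678, 0.705, 0.144, -0.15]
ft_force: [0.1, -0.1, 1.3]
width: 0.0314
grip_force: 0.0
```

```bash
python3 - <<'E'
from h import *
h=np.array([.5215,-.0667])
Rt=rot(92,24);p=tcp(h,92,32,.012)
plan(p-Rt.apply([0,0,.17]),Rt);print(read_state()['joint_positions'])
c=viewer.camera('wrist');save(c,'w1.png');W=world(c);np.savez('w1.npz',W=W,px=c['pixels'])
m=(W[...,2]>.113)&(W[...,2]<.126)&(np.hypot(W[...,0]-h[0],W[...,1]-h[1])<.04)
P=W[m];print(len(P),P.mean(0) if len(P) else '')
E
```

```text
t 3.85 at [ 0.525  -0.1772  0.1812] F [ 0.1 -0.1  1.3] w 0.03141250907924714
turn units [-0.014 -0.009  0.029] then shift units [-0.005  0.01   0.023]
[-0.21643118  0.50308312  0.89986157  1.63609352 -0.70021165  1.52253052
  0.87309906]
394 [ 0.52199183 -0.06846913  0.11997442]
```

View pics/w1.png

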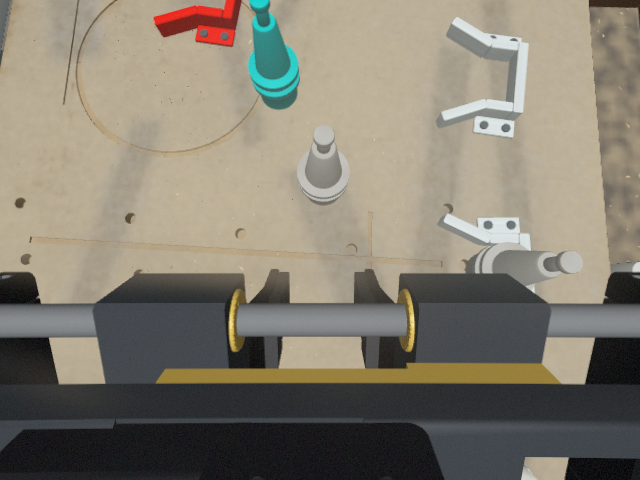

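The wrist view shows the holder at (323,170), the turquoise look-alike at (272,60), the empty bay at (490,75) and the parked holder at (520,262). I'll check the bay fit from this view, then go down.

```bash
python3 - <<'E'
from h import *
W=np.load('w1.npz')['W'].reshape(-1,3);P=W[(W[:,2]>.016)&(W[:,2]<.024)]
q=np.array([w2bay(p) for p in P]);q=q[(abs(q[:,0])<.06)&(abs(q[:,1])<.07)]
s=q[(q[:,0]>.0)&(q[:,0]<.02)]
L=s[(s[:,1]>.02)&(s[:,1]<.045)][:,1];Rr=s[(s[:,1]<-.02)&(s[:,1]>-.045)][:,1];b=q[(abs(q[:,1])<.02)&(q[:,0]>.01)]
pc=lambda a:np.percentile(a,[3,50,97]).round(4)
print('left',pc(L),'right',pc(Rr),'back',pc(b[:,0]),len(L),len(Rr),len(b))
print('yaw err',np.polyfit(b[:,1],b[:,0],1))
E
```

```text
left [0.027  0.03   0.0363] right [-0.0389 -0.0354 -0.0295] back [0.0219 0.026  0.0315] 229 233 433
yaw err [0.00865009 0.02618441]
```

carry_out(moves=[[0, 0, 0.4, 0, 0, 0], [0, 0, 0.5, 0, 0, 0], [0, 0, 0.5, 0, 0, 0], [0, 0, 0.5, 0, 0, 0], [0, 0, 0.5, 0, 0, 0], [0, 0, 0.5, 0, 0, 0], [0, 0, 0.5, 0, 0, 0], [0, 0, 0.4, 0, 0, 0], [0, 0, 0.3, 0, 0, 0], [0, 0, 0.15, 0, 0, 0], [0, 0, 0, 0, 0, 0], [0, 0, 0, 0, 0, 0]])

```text
time: 5.4
ee_pos: [0.5222, -0.1074, 0.0268]
eef_rot: [0.68, 0.703, 0.145, -0.149]
ft_force: [-1.2, -0.9, 0.3]
width: 0.0321
grip_force: 0.0
```

```bash
python3 - <<'E'
from h import *
h=np.array([.5218,-.0667]);Rt=rot(92,24)
plan(tcp(h,92,32,0.),Rt);plan(tcp(bay2w((-.085,0)),92,32,0.),Rt)
E
```

```text
t 5.4 at [ 0.5222 -0.1074  0.0268] F [-1.2 -0.9  0.3] w 0.03214137862837502
turn units [ 0.007 -0.005 -0.002] then shift units [0.245 0.026 0.157]
t 5.4 at [ 0.5222 -0.1074  0.0268] F [-1.2 -0.9  0.3] w 0.03214137862837502
turn units [ 0.007 -0.005 -0.002] then shift units [3.103 2.127 1.429]
```

carry_out(moves=[[0.08, 0.01, 0.05, 0, 0, 0], [0.08, 0.01, 0.05, 0, 0, 0], [0.08, 0.01, 0.05, 0, 0, 0], [0.05, 0.035, 0.022, 0, 0, 0], [0.095, 0.07, 0.042, 0, 0, 0], [0.095, 0.07, 0.042, 0, 0, 0], [0.095, 0.07, 0.042, 0, 0, 0], [0.095, 0.07, 0.042, 0, 0, 0], [0.095, 0.07, 0.042, 0, 0, 0], [0.095, 0.07, 0.042, 0, 0, 0], [0, 0, 0, 0, 0, 0]])

```text
time: 6.78
ee_pos: [0.5403, -0.0673, 0.0248]
eef_rot: [0.679, 0.704, 0.145, -0.15]
ft_force: [-0.3, -1.4, -2.4]
width: 0.0321
grip_force: 1.3
```

```bash
cat >> h.py <<'E'
def holder(cam='top'):
    c=viewer.camera(cam);W=world(c);px=c['pixels'].astype(int)
    grey=(px.max(-1)-px.min(-1)<40)
    b=np.apply_along_axis(w2bay,1,W.reshape(-1,3)).reshape(480,640,2)
    m=grey&(W[...,2]>.113)&(W[...,2]<.126)&(b[...,0]>-.17)&(b[...,0]<.02)&(abs(b[...,1]+.06)<.1)
    n,l,st,ce=cv2.connectedComponentsWithStats(m.astype(np.uint8))
    for i in range(1,n):
        if st[i,4]>8:print(cam,'comp',st[i,4],W[l==i].mean(0).round(4),'bay',b[l==i].mean(0).round(4))
    return c
E
python3 - <<'E'
from h import *
Rt=rot(92,24)
plan(tcp(bay2w((-.085,0)),92,32,0.),Rt)
c=holder();save(c,'top1.png');holder('wrist')
E
```

```text
t 6.78 at [ 0.5403 -0.0673  0.0248] F [-0.3 -1.4 -2.4] w 0.032097660456523576
turn units [ 0.001 -0.011  0.004] then shift units [2.22  1.639 0.984]
top comp 266 [ 0.6025 -0.0811  0.1187] bay [-0.0667 -0.1413]
top comp 28 [ 0.5397 -0.0414  0.1197] bay [-0.1338 -0.1094]
wrist comp 4369 [ 0.5396 -0.0422  0.1202] bay [-0.1339 -0.1102]
wrist comp 37169 [ 0.5478 -0.0823  0.1195] bay [-0.1208 -0.1491]
wrist comp 13 [ 0.5275 -0.0851  0.1255] bay [-0.1407 -0.1543]
wrist comp 9 [ 0.5533 -0.0842  0.1255] bay [-0.1152 -0.1502]
wrist comp 10 [ 0.5114 -0.0871  0.1255] bay [-0.1564 -0.1582]
```

carry_out(moves=[[0.095, 0.07, 0.042, 0, 0, 0], [0.095, 0.07, 0.042, 0, 0, 0], [0.095, 0.07, 0.042, 0, 0, 0], [0.095, 0.07, 0.042, 0, 0, 0], [0.095, 0.07, 0.042, 0, 0, 0], [0.095, 0.07, 0.042, 0, 0, 0], [0.095, 0.07, 0.042, 0, 0, 0], [0.095, 0.07, 0.042, 0, 0, 0], [0.095, 0.07, 0.042, 0, 0, 0], [0.095, 0.07, 0.042, 0, 0, 0], [0.095, 0.07, 0.042, 0, 0, 0], [0.095, 0.07, 0.042, 0, 0, 0], [0, 0, 0, 0, 0, 0]])

```text
time: 8.5
ee_pos: [0.5721, -0.0164, 0.025]
eef_rot: [0.679, 0.704, 0.145, -0.15]
ft_force: [0.3, -0.9, -2.7]
width: 0.0323
grip_force: 1.4
```

```bash
python3 - <<'E'
from h import *
Rt=rot(92,24)
plan(tcp(bay2w((-.085,-.001)),92,32,-.003),Rt)
c=holder();save(c,'top2.png');c=holder('wrist');save(c,'w2.png')
E
```

```text
t 8.5 at [ 0.5721 -0.0164  0.025 ] F [ 0.3 -0.9 -2.7] w 0.0322921068548274
turn units [ 0.001 -0.01   0.003] then shift units [1.128 0.796 0.502]
top comp 258 [ 0.6354 -0.0299  0.1191] bay [-0.0402 -0.0864]
top comp 28 [0.5717 0.0102 0.1196] bay [-0.1083 -0.0543]
wrist comp 4362 [0.5714 0.0088 0.1202] bay [-0.1085 -0.0558]
wrist comp 42172 [ 0.573  -0.0315  0.1195] bay [-0.102  -0.0956]
wrist comp 13 [ 0.535  -0.0364  0.1256] bay [-0.1391 -0.105 ]
```

View pics/w2.png

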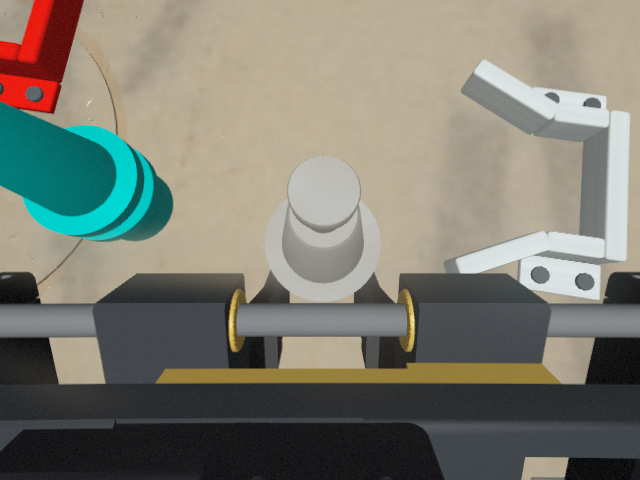

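The wrist view shows the holder nested between the fingers (323,230), with the bay ahead on the right and the turquoise look-alike clear on the left. I'll finish this leg.

carry_out(moves=[[0.08, 0.08, 0.036, 0, 0, 0], [0.08, 0.08, 0.036, 0, 0, 0], [0.08, 0.08, 0.036, 0, 0, 0], [0.08, 0.08, 0.036, 0, 0, 0], [0.08, 0.08, 0.036, 0, 0, 0], [0.1, 0.06, 0.044, 0, 0, 0], [0.1, 0.06, 0.044, 0, 0, 0], [0.1, 0.06, 0.044, 0, 0, 0], [0.1, 0.06, 0.044, 0, 0, 0], [0.1, 0.06, 0.044, 0, 0, 0], [0.1, 0.05, 0.044, 0, 0, 0], [0.1, 0.05, 0.044, 0, 0, 0], [0.04, 0, 0.018, 0, 0, 0], [0, 0, 0, 0, 0, 0]])

```text
time: 10.35
ee_pos: [0.6023, 0.0342, 0.0252]
eef_rot: [0.679, 0.704, 0.145, -0.15]
ft_force: [0.9, -1.2, -2.3]
width: 0.0317
grip_force: 1.8
```

```bash
python3 - <<'E'
from h import *
s=read_state();print(s['ee_pos'],s['ft_force'],s['joint_positions'])
c=holder();save(c,'top3.png');c=holder('wrist')
E
```

```text
[0.60229059 0.03424259 0.02515544] [ 0.85097358 -1.16222534 -2.25915302] [-0.45268584  0.66933141  0.71580782  1.73779682 -0.9237328   1.1818661
  0.71053058]
top comp 242 [0.6666 0.02   0.1189] bay [-0.0153 -0.0331]
top comp 31 [0.6016 0.061  0.1201] bay [-0.0848 -0.0002]
wrist comp 4323 [0.6017 0.0594 0.1202] bay [-0.0845 -0.0018]
wrist comp 42127 [0.6033 0.0192 0.1196] bay [-0.078  -0.0415]
```

View pics/top3.png

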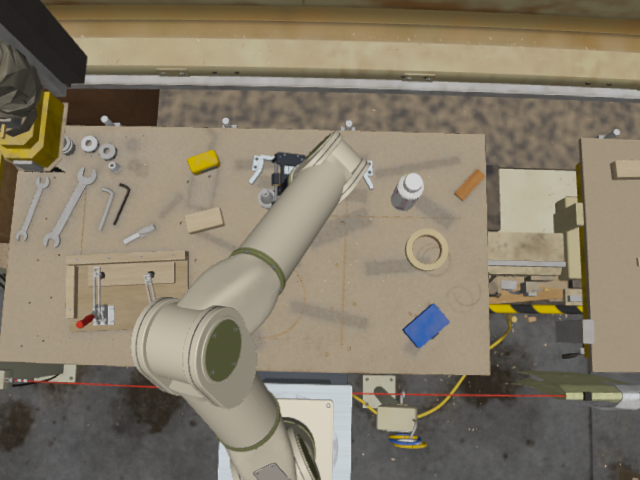

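The holder stands on the bay axis at about (-85, -1) mm in the bay frame. In the top picture the arm covers the turquoise piece, so I can't check it there. Next I back off, rise and turn for the second leg.

carry_out(moves=[[-0.15, 0, -0.05, 0, 0, 0], [-0.2, 0, -0.2, 0, 0, 0], [0, 0, -0.5, 0, 0, 0], [0, 0, -0.6, 0, 0, 0], [0, 0, -0.6, 0, 0, 0], [0, 0, -0.6, 0, 0, 0], [0, 0, -0.6, 0, 0, 0], [0, 0, -0.6, 0, 0, 0], [0, 0, -0.5, 0, 0, 0], [0, 0, 0, 0, 0, 0]])

```text
time: 11.7
ee_pos: [0.6055, -0.0493, 0.1763]
eef_rot: [0.68, 0.703, 0.146, -0.149]
ft_force: [-0.5, 0.4, -1.0]
width: 0.032
grip_force: 0.0
```

```bash
python3 - <<'E'
from h import *
h=bay2w((-.085,-.001));n=13
Rt=rot(n,22);p=tcp(h,n,24,.005,tilt=22);print(p,p-Rt.apply([0,0,.16]))
plan(p-Rt.apply([0,0,.16]),Rt)
E
```

```text
[0.56471934 0.05184645 0.025     ] [0.50631846 0.03836354 0.17334942]
t 11.7 at [ 0.6055 -0.0493  0.1763] F [-0.5  0.4 -1. ] w 0.03195500968070064
turn units [-3.843 -0.224  9.086] then shift units [-1.81  -2.693 -0.652]
```

carry_out(moves=[[0, 0, 0, -0.35, -0.02, 0.826], [0, 0, 0, -0.35, -0.02, 0.826], [0, 0, 0, -0.35, -0.02, 0.826], [0, 0, 0, -0.35, -0.02, 0.826], [0, 0, 0, -0.35, -0.02, 0.826], [0, 0, 0, -0.35, -0.02, 0.826], [0, 0, 0, -0.35, -0.02, 0.826], [0, 0, 0, -0.35, -0.02, 0.826], [0, 0, 0, -0.35, -0.02, 0.826], [0, 0, 0, -0.35, -0.02, 0.826], [0, 0, 0, -0.35, -0.02, 0.826], [-0.226, -0.337, -0.08, 0, 0, 0], [-0.226, -0.337, -0.08, 0, 0, 0], [-0.226, -0.337, -0.08, 0, 0, 0], [-0.226, -0.337, -0.08, 0, 0, 0], [-0.226, -0.337, -0.08, 0, 0, 0], [-0.226, -0.337, -0.08, 0, 0, 0], [-0.226, -0.337, -0.08, 0, 0, 0], [-0.226, -0.337, -0.08, 0, 0, 0], [0, 0, 0, 0, 0, 0]], fingers=24)

```text
time: 14.2
ee_pos: [0.505, 0.0405, 0.1709]
eef_rot: [0.975, 0.112, 0.188, -0.022]
ft_force: [0.1, -0.8, 0.9]
width: 0.0236
grip_force: 0.0
```

```bash
python3 - <<'E'
from h import *
h=bay2w((-.085,-.001));n=13
Rt=rot(n,22);p=tcp(h,n,24,.005,tilt=22)
plan(p-Rt.apply([0,0,.16]),Rt);plan(p,Rt);print(read_state()['joint_positions'])
c=holder('wrist');save(c,'w3.png')
W=world(c).reshape(-1,3);P=W[(W[:,2]>.016)&(W[:,2]<.024)]
q=np.array([w2bay(p) for p in P]);q=q[(abs(q[:,0])<.06)&(abs(q[:,1])<.07)]
s=q[(q[:,0]>.0)&(q[:,0]<.02)];pc=lambda a:np.percentile(a,[3,50,97]).round(4)
b=q[(abs(q[:,1])<.02)&(q[:,0]>.01)]
print(pc(s[s[:,1]>.02][:,1]),pc(s[s[:,1]<-.02][:,1]),pc(b[:,0]),np.polyfit(b[:,1],b[:,0],1))
E
```

```text
t 14.2 at [0.505  0.0405 0.1709] F [ 0.1 -0.8  0.9] w 0.023614670129561192
turn units [-0.014  0.016  0.016] then shift units [ 0.042  0.058 -0.049]
t 14.2 at [0.505  0.0405 0.1709] F [ 0.1 -0.8  0.9] w 0.023614670129561192
turn units [-0.014  0.016  0.016] then shift units [0.042 0.058 3.951]
[-1.09083786 -0.28601053  0.85145455  2.20116949  0.3037359   0.76475683
 -1.7408019 ]
wrist comp 445 [0.6005 0.0596 0.12  ] bay [-0.0857 -0.0018]
[0.0274 0.0318 0.0367] [-0.038  -0.0333 -0.0287] [0.0222 0.0258 0.0314] [-0.0025422   0.02611163]
```

View pics/w3.png

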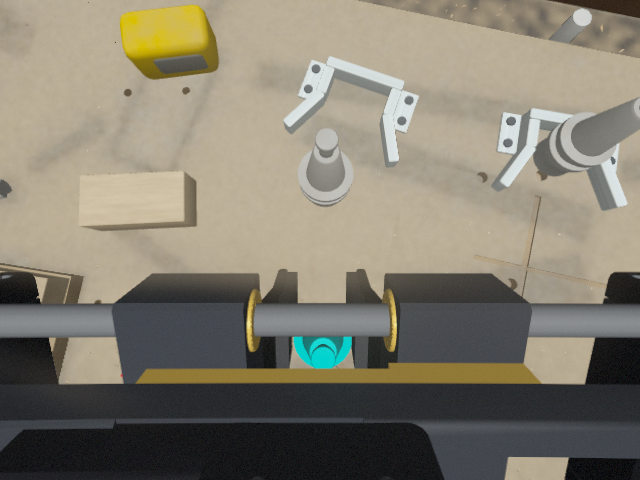

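The wrist view shows the holder in front of the bay mouth (326,175), the bay at (360,90), and the turquoise knob below, between the fingers (322,350). The lowering path follows the tool axis and stays ahead of it.

carry_out(moves=[[0.06, 0.05, 0.2, 0, 0, 0], [0.04, 0, 0.4, 0, 0, 0], [0, 0, 0.4, 0, 0, 0], [0, 0, 0.4, 0, 0, 0], [0, 0, 0.4, 0, 0, 0], [0, 0, 0.4, 0, 0, 0], [0, 0, 0.4, 0, 0, 0], [0, 0, 0.4, 0, 0, 0], [0, 0, 0.4, 0, 0, 0], [0, 0, 0.3, 0, 0, 0], [0, 0, 0.2, 0, 0, 0], [0, 0, 0, 0, 0, 0], [0, 0, 0, 0, 0, 0]])

```text
time: 15.88
ee_pos: [0.5669, 0.0515, 0.0286]
eef_rot: [0.975, 0.111, 0.189, -0.022]
ft_force: [-0.5, -0.2, -0.5]
width: 0.0239
grip_force: 0.0
```

```bash
python3 - <<'E'
from h import *
n=13;Rt=rot(n,22)
plan(tcp(bay2w((-.085,-.001)),n,24,0,tilt=22),Rt)
plan(tcp(bay2w((-.05,-.0005)),n,24,0,tilt=22),Rt)
holder('wrist')
E
```

```text
t 15.88 at [0.5669 0.0515 0.0286] F [-0.5 -0.2 -0.5] w 0.023864090327623908
turn units [-0.002  0.006  0.003] then shift units [ 0.034 -0.022  0.111]
t 15.88 at [0.5669 0.0515 0.0286] F [-0.5 -0.2 -0.5] w 0.023864090327623908
turn units [-0.002  0.006  0.003] then shift units [0.8   0.265 0.42 ]
wrist comp 4024 [0.6009 0.0597 0.1202] bay [-0.0853 -0.0017]
wrist comp 34205 [0.5573 0.0437 0.1221] bay [-0.1267 -0.0228]
```

carry_out(moves=[[0.0, 0, 0.1, 0, 0, 0], [0.05, 0.0, 0.02, 0, 0, 0], [0.08, 0.03, 0.032, 0, 0, 0], [0.08, 0.03, 0.032, 0, 0, 0], [0.08, 0.03, 0.032, 0, 0, 0], [0.08, 0.03, 0.032, 0, 0, 0], [0.08, 0.03, 0.032, 0, 0, 0], [0.08, 0.03, 0.032, 0, 0, 0], [0.08, 0.03, 0.032, 0, 0, 0], [0.08, 0.03, 0.032, 0, 0, 0], [0.08, 0.03, 0.032, 0, 0, 0], [0, 0, 0, 0, 0, 0]])

```text
time: 17.42
ee_pos: [0.6025, 0.0492, 0.0242]
eef_rot: [0.976, 0.112, 0.188, -0.022]
ft_force: [-3.1, 1.0, 0.2]
width: 0.0237
grip_force: 2.0
```

```bash
python3 - <<'E'
from h import *
n=13;plan(tcp(bay2w((-.05,-.0005)),n,24,0,tilt=22),rot(n,22))
holder('wrist')
# body-frame step for rotating n by -20deg about holder while advancing 10 mm, 5 rows
h0=bay2w((-.05,-.001));h1=bay2w((-.04,-.001))
N=5
for gap in (-.003,):
  for k in range(N):
    a,b=13-4*k,13-4*(k+1);ha=h0+(h1-h0)*k/N;hb=h0+(h1-h0)*(k+1)/N
    Ra,Rb=rot(a,22),rot(b,22)
    print((Ra.inv().apply(tcp(hb,b,24,gap,tilt=22)-tcp(ha,a,24,gap,tilt=22))/.04).round(3),((Ra.inv()*Rb).as_rotvec(degrees=True)/8).round(3))
E
```

```text
t 17.43 at [0.6025 0.0492 0.0242] F [-3.1  1.   0.2] w 0.023747017402301077
turn units [-0.01   0.019  0.004] then shift units [ 0.051  0.009 -0.001]
wrist comp 4613 [0.6296 0.0558 0.1203] bay [-0.0563 -0.002 ]
wrist comp 41634 [0.5913 0.0459 0.1195] bay [-0.0932 -0.0165]
wrist comp 15 [0.5872 0.0556 0.1258] bay [-0.0984 -0.0074]
[ 0.045 -0.034  0.018] [-0.187  0.     0.464]
[ 0.046 -0.038  0.019] [-0.187 -0.     0.464]
[ 0.047 -0.041  0.019] [-0.187  0.     0.464]
[ 0.048 -0.045  0.019] [-0.187 -0.     0.464]
[ 0.048 -0.048  0.019] [-0.187  0.     0.464]
```

carry_out(moves=[[0.045, -0.034, 0.018, -0.187, 0, 0.464], [0.046, -0.038, 0.019, -0.187, 0, 0.464], [0.047, -0.041, 0.019, -0.187, 0, 0.464], [0.048, -0.045, 0.019, -0.187, 0, 0.464], [0.048, -0.048, 0.019, -0.187, 0, 0.464], [0, 0, 0, 0, 0, 0]])

```text
time: 18.23
ee_pos: [0.6121, 0.0587, 0.0243]
eef_rot: [0.98, -0.059, 0.19, 0.012]
ft_force: [-2.2, 0.4, -1.0]
width: 0.0241
grip_force: 1.2
```

```bash
python3 - <<'E'
from h import *
n=-7;plan(tcp(bay2w((0,-.0005)),n,24,-.003,tilt=22),rot(n,22))
print(w2bay(read_state()['ee_pos']))
c=holder('wrist');save(c,'w4.png')
E
```

```text
t 18.23 at [0.6121 0.0587 0.0243] F [-2.2  0.4 -1. ] w 0.02411011250403841
turn units [-0.001  0.013  0.018] then shift units [ 1.038 -0.021  0.401]
[-0.07405381 -0.00127542]
wrist comp 4587 [0.6401 0.0552 0.1203] bay [-0.0459 -0.0014]
wrist comp 36395 [0.5996 0.0523 0.1195] bay [-0.0857 -0.0092]
wrist comp 9 [0.603  0.1011 0.1257] bay [-0.0882  0.0397]
```

View pics/w4.png

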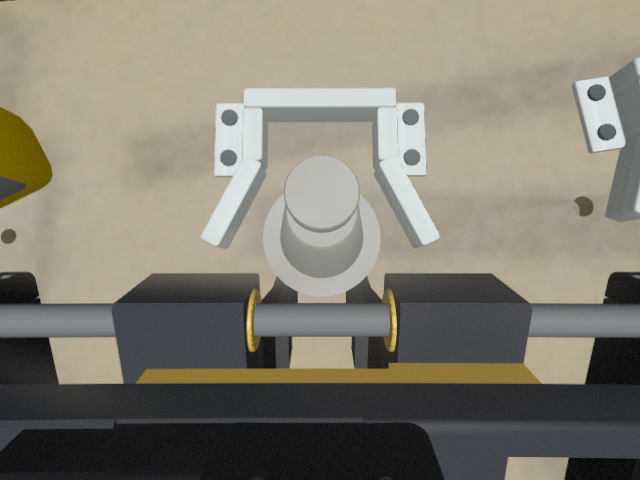

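The wrist view shows the holder centred between the lead-ins (322,225) and square to the bay. I'll push it home.

carry_out(moves=[[0.08, 0, 0.031, 0, 0, 0], [0.08, 0, 0.031, 0, 0, 0], [0.08, 0, 0.031, 0, 0, 0], [0.08, 0, 0.031, 0, 0, 0], [0.08, 0, 0.031, 0, 0, 0], [0.08, 0, 0.031, 0, 0, 0], [0.08, 0, 0.031, 0, 0, 0], [0.08, 0, 0.031, 0, 0, 0], [0.08, 0, 0.031, 0, 0, 0], [0.08, 0, 0.031, 0, 0, 0], [0.08, 0, 0.031, 0, 0, 0], [0.08, 0, 0.031, 0, 0, 0], [0, 0, 0, 0, 0, 0]])

```text
time: 19.9
ee_pos: [0.6536, 0.053, 0.0253]
eef_rot: [0.98, -0.06, 0.19, 0.011]
ft_force: [-1.8, 0.0, -1.9]
width: 0.0241
grip_force: 1.4
```

```bash
python3 - <<'E'
from h import *
n=-7;plan(tcp(bay2w((0,-.0005)),n,24,-.003,tilt=22),rot(n,22))
print(w2bay(read_state()['ee_pos']))
holder('wrist')
E
```

```text
t 19.9 at [0.6536 0.053  0.0253] F [-1.8  0.  -1.9] w 0.02407071562938102
turn units [-0.004  0.007  0.002] then shift units [ 0.059 -0.037  0.032]
[-0.03220885 -0.00193456]
wrist comp 4473 [0.6846 0.05   0.1205] bay [-0.0011 -0.0012]
wrist comp 35850 [0.6411 0.0455 0.1199] bay [-0.0438 -0.0109]
```

carry_out(moves=[[0.03, 0, 0.012, 0, 0, 0], [0.03, 0, 0.012, 0, 0, 0], [0, 0, 0, 0, 0, 0]])

```text
time: 20.32
ee_pos: [0.6558, 0.0528, 0.0251]
eef_rot: [0.98, -0.06, 0.19, 0.011]
ft_force: [-3.0, -0.1, -1.5]
width: 0.0243
grip_force: 1.8
```

carry_out(moves=[[0.025, 0, 0.01, 0, 0, 0], [0.025, 0, 0.01, 0, 0, 0], [0, 0, 0, 0, 0, 0]])

```text
time: 20.7
ee_pos: [0.658, 0.0525, 0.0252]
eef_rot: [0.98, -0.06, 0.19, 0.011]
ft_force: [-3.0, 1.2, -1.4]
width: 0.0238
grip_force: 1.8
```

```bash
python3 - <<'E'
from h import *
c=holder('wrist')
W=world(c).reshape(-1,3);q=np.apply_along_axis(w2bay,1,W);z=W[:,2]
k=(z>.016)&(z<.022)&(abs(q[:,1])<.025)&(q[:,0]>.019)&(q[:,0]<.04);print('back wall',np.percentile(q[k,0],[3,50,97]),k.sum())
f=(z>.047)&(z<.054)&(abs(q[:,1])<.03)&(abs(q[:,0])<.035);print('flange x',np.percentile(q[f,0],[1,99]),'y',np.percentile(q[f,1],[1,99]),f.sum())
E
```

```text
wrist comp 4480 [0.6885 0.0497 0.1204] bay [ 0.0028 -0.001 ]
wrist comp 36022 [0.6455 0.0452 0.1198] bay [-0.0393 -0.0106]
back wall [0.02234743 0.02729295 0.03160541] 541
flange x [-0.02062668  0.01716501] y [-0.0237848   0.02031513] 4021
```

carry_out(moves=[[0.025, 0, 0.01, 0, 0, 0], [0, 0, 0, 0, 0, 0]])

```text
time: 21.0
ee_pos: [0.659, 0.0524, 0.0252]
eef_rot: [0.98, -0.06, 0.19, 0.011]
ft_force: [-3.4, -0.1, -0.5]
width: 0.0241
grip_force: 1.9
```

carry_out(moves=[[0.02, 0, 0.008, 0, 0, 0], [0, 0, 0, 0, 0, 0]])

```text
time: 21.25
ee_pos: [0.6598, 0.0523, 0.0251]
eef_rot: [0.98, -0.06, 0.19, 0.011]
ft_force: [-3.6, 0.3, -0.6]
width: 0.0239
grip_force: 1.9
```

carry_out(moves=[[0.02, 0, 0.008, 0, 0, 0], [0, 0, 0, 0, 0, 0]])

```text
time: 21.5
ee_pos: [0.6602, 0.0522, 0.0248]
eef_rot: [0.98, -0.06, 0.189, 0.011]
ft_force: [-5.6, 0.3, -1.1]
width: 0.025
grip_force: 2.7
```

```bash
python3 - <<'E'
from h import *
c=holder('wrist')
E
```

```text
wrist comp 4532 [0.689  0.0491 0.1203] bay [ 0.0034 -0.0015]
wrist comp 36335 [0.6478 0.0453 0.1196] bay [-0.0371 -0.0102]
```

The force is climbing and the tool is stalling, so the holder is against the back wall. I'll withdraw.

carry_out(moves=[[-0.1, 0, -0.04, 0, 0, 0], [-0.2, 0, -0.08, 0, 0, 0], [-0.2, 0, -0.08, 0, 0, 0], [0, 0, -0.3, 0, 0, 0], [0, 0, -0.5, 0, 0, 0], [0, 0, -0.5, 0, 0, 0], [0, 0, -0.5, 0, 0, 0], [0, 0, -0.4, 0, 0, 0], [0, 0, -0.2, 0, 0, 0], [0, 0, 0, 0, 0, 0]])

```text
time: 22.8
ee_pos: [0.6038, 0.0596, 0.1147]
eef_rot: [0.98, -0.06, 0.19, 0.011]
ft_force: [-0.3, 0.9, 0.1]
width: 0.0241
grip_force: 0.0
```

```bash
python3 - <<'E'
from h import *
c=holder('wrist');save(c,'w5.png');print(read_state()['ee_pos'])
E
```

```text
wrist comp 825 [0.6868 0.0488 0.12  ] bay [ 0.0013 -0.0021]
wrist comp 326 [0.614  0.0741 0.1199] bay [-0.0741  0.0142]
wrist comp 329 [0.6101 0.0425 0.12  ] bay [-0.0741 -0.0176]
[0.60368382 0.05947908 0.1142168 ]
```

View pics/w5.png

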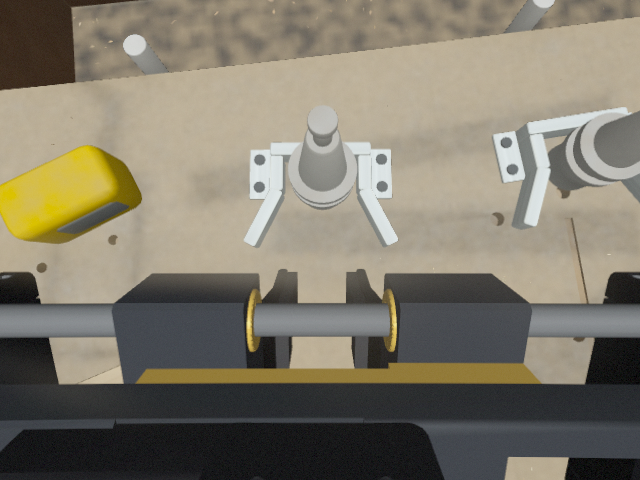

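The picture shows the holder upright and centred in the bay (322,165), at about (1, -2) mm in the bay frame, with the gripper clear. I'll hand it in.

```bash
python3 -c "
from bench import r
print(r.close_job())"
```

```text
the job is handed in; nothing more can be done
None
```

I pushed the tool holder upright into the empty bay until it met the back wall, then handed the job in. The last camera check put it about 1 mm from home and 2 mm off the middle line, but the hand-in returned no verdict.

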